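Draw out the locked slide and carry the pan of can ends to the scale

ROBOT

A 6-joint arm with a two-finger parallel gripper is mounted at the origin on a cart in front of the work surface, level with it; the furniture and walls round the work are solid. World frame = base frame: x ahead of the robot, y to its left, z up, the work surface at z = 0. Lengths are in m, angles in rad, forces in N, time in s.
With the tool pointing down it reaches from about 0.25 to 0.8 m from the base axis. Payload 8.5 kg.
Tool frame: the origin (TCP) lies midway between the tips of the shut fingers; the grasp point (between the pads) lies 19 mm behind it (grasp_offset is the distance from the TCP to the grasp point, in m); z points along the fingers, y is the line along which they close (so a half turn about z gives the same grasp; the last joint's range is limited). The gripper opens to 85 mm and grips with 20 to 120 N. Pads are 22 mm wide; open, the fingers measure 114 mm over their backs; the gripper's body (76 mm by 85 mm) begins 54 mm behind the grasp point. The pads swing forward as they close: fully open they stand 13 mm farther back than shut.
Start: joints at [-1.199, 0.238, -0.013, 1.319, 0, 1.571], TCP at [0.191, -0.489, 0.231] pointing down, gripper open.
Joint ranges: [-2.66, 2.66], [-1.03, 1.9], [-1.14, 1.46], [-1.82, 2.27], [-1.45, 1.34], [-3.14, 3.14]. Speed limits (rad/s): [2.22, 2.22, 2.79, 3.14, 3.14, 3.14].

INTERFACE

Orientations are given as a unit quaternion [x, y, z, w].
In Python, from bench import state, snapshot, job_done, find_in, outline_of, grasp_offset gives the robot as it stands.
- The arm moves only by the tool servo_tool, never from a script. Its arguments are lists of equal length, an entry for each row: "translation": the shift along the tool's x, y, z in mm, a list of three; "yaw": the turn about the tool's z in degrees. In form: {"translation": [[tx, ty, tz], ...], "yaw": [yaw, ...]}. A call has exactly 8 rows; each row is the pose to reach, as a shift and turn from the pose commanded when the call began, along the tool's axes at that moment; what a row does not reach only later rows make up. A row lasts 1/12 s, in which the tool goes at most 41.7 mm and 7.16 degrees, less where a joint would pass 70% of its speed; a pose out of reach is approached as far as the arm can. A call with a gripper value outside its range is refused whole. "jaw" is the gripper command: -1 is shut, 1 is fully open, values between are in proportion, set as the call begins (left out, the last holds). The fingers move at their own pace and stop on an object; "squeeze" is the grip in N (left out, the last holds). Time passes only in rows, so rows that repeat a pose let the fingers close, or fill a call up. It gives the time, the measured TCP pose, the force, the opening and the grip force at its end, in the units of the state.
- state(): the state, without advancing time (a new reading comes with each control period).
- snapshot(name): name is "side" or "top" or "wrist"; returns a dict with "img" (420x560x3 uint8, blue, green, red), "fx", "fy", "cx", "cy" (pixels), "eye" and "rotation" of the camera in the world; the wrist camera has in their place "T_tool_cam" (4x4, takes a point from camera to tool coordinates, whose origin is the TCP and whose axes are the flange's). Camera axes: x right, y down, z forward; pixel columns grow to the right and rows downward; lengths in m; the calibration is good to about 2 mm. A picture is of the moment at which its call begins: read the wrist's pose just before it. There is no depth.
- job_done(): hands the job in; it is judged then, once.
Trained networks look in the newest picture that a camera, given by its name, has taken for a name from the list of things; names that differ only in an ending like _2 or _b are one class to them, and where a whole thing is asked for, a point or a joint stands for the part that bears it (a point fixed in the world has none). Each returns a list of dicts, best first, with "confidence" (0 to 1); they miss things now and then, are a little off and sometimes report something else, mostly with a low value. They report only what shows in the picture. A call takes as long as a camera call. They do not tell look-alikes from the thing itself.
- find_in(target, camera): "location" ([column, row] in pixels, amid what is visible of it).
- outline_of(target, camera): "pixels" (420x560 bool, what is visible of it) and "location" ([column, row] in pixels, amid what is visible of it).
The state is a dict: "clock": time; "joint_pos": joint angles; "joint_vel": joint speeds; "effort": joint torques, N m; "ee_pos": TCP position; "ee_rot": TCP orientation; "force": force on the tool from outside, world axes, zero at the start; "ft_torque": the same for the moment, N m; "width": finger opening in m; "finger_force": force on a finger pad.
Only numpy, scipy, OpenCV 4.12 (cv2) and the standard library are available. Lean on these libraries where they do the work, as an engineer would, in place of code of your own. Each camera call takes 0.05 s, during which the arm holds its last target. There are 200 camera calls.

TASK

A small pan holding a pile of four loose can ends stands under the inspection hood on a locked slide. Turn the lock knob a quarter turn clockwise to free the slide, pull the slide fully out toward you by its upright plate, and turn the knob fully back to lock it there. Then lift the pan by its arch handle, carry it level and set it down on the middle of the kitchen scale with all four can ends still piled inside, without disturbing the other things on the table.

Things in the scene. Friction and masses are not known exactly. Their poses are not given: they have to be found in the camera images.
- slide_unit: Fixed slide unit on the table (aluminium base 222 x 100 x 10 mm). Origin on the table under its middle; its own x axis points away from the robot, into the hood, z up. The thin sheet-steel hood covers x = 10 to 105 mm, y = -51 to 51 mm of this frame, up to 105 mm above the table, open at the front (-x). The slide runs along this x axis; the lock knob stands at x = -30, y = -90 mm on a bracket.
- carriage (a joint): Travel of the slide's carriage in m: 0 = home in the hood, 0.104 = fully out against its stop, moving along -x of slide_unit. It moves with about 2 N of friction and stays where it is left. Carriage top, on which the pan stands between low 5 mm locating lips, is 24 mm above the table. The lock pin can drop only within 3 mm of either end of the travel.
- pull_top (a point): Middle of the top edge of the carriage's upright pull plate, 95 mm above the table; plate 8 mm thick along the slide direction, 50 mm wide, 64 mm high above its tongue. It stands in front of the hood; behind it, on the hood's side, is a gap of about 54 mm (to the hood when the slide is home, and to the pan) for fingers to hook it. Moves with the carriage; axes parallel to slide_unit.
- lock (a joint): Angle of the lock knob in rad: 0 = locked (pin down in a slot of the carriage), 1.57 = free (pin up; it is clear of the slot above about 1.1). Grows as the knob turns clockwise seen from above; stays where it is left. Turning needs about 0.1 Nm. With the carriage between its ends the knob cannot be turned back to 0.
- lock_grip (a point): Point on the knob's vertical axis at the height to grip it. The knob's raised grip bar lies along this point's own x axis, and turns with the knob: at 0 rad it lies along slide_unit x. The bar is 14 mm wide, 38 mm long and 32 mm high, its top 7 mm above this point (94 mm above the table).
- pan: Loose square open pan of sheet steel, 78 (its x) x 72 (its y) mm, walls 12 mm high, floor 3 mm thick, about 0.16 kg. Origin at the centre of its underside, z up. A fixed arch handle with a black bar spans it along its x axis. It starts on the carriage with its x axis along slide_unit x.
- pan_grip (a point): Centre of the arch handle's black bar, 62 mm above the pan's underside; bar 14 mm wide (pan y), 12 mm high, 77 mm long (pan x). Grip it across pan y.
- end_1: Lowest of four equal loose can ends (dark discs, 59 mm across, 6 mm thick, 12 g) piled in the pan; origin at centre of underside. The pile is 24 mm high, so the upper ones stand above the pan's walls.
- end_2: Second can end from below in the pile.
- end_3: Third can end from below in the pile.
- end_4: Topmost can end in the pile.
- scale: Flat black digital kitchen scale, fixed, 169 (its x) x 212 (its y) x 18 mm; origin on the table under its middle.
- scale_mid (a point): Middle of the scale's flat top, 17 mm above the table.
- can_front: Bystander: drink can, 57 mm across, 156 mm high, origin at its foot; stands at the front edge of the table between the scale and the slide unit.
- can_back: Bystander: drink can, same size, stands behind the scale.
- can_side: Bystander: drink can, same size, far at the right.
- cup: Bystander: white sampling cup, 69 mm across, 84 mm high, at the right of the slide unit's front.
- marker: Bystander: marker pen 138 mm long, lying near the front edge.
Mind the look-alikes: they are no part of the job. Leave any green or orange look-alike of the pan alone.

How it is judged:
On the way, in this order (a step that is already met when the one before it is completed fails the run):
1. the lock knob is turned to free the slide (value of joint lock above 1.2 rad), for 0.1 s.
2. the slide is drawn fully out (value of joint carriage above 0.1 m), for 0.2 s.
3. the knob is turned back and the slide is locked in its outer place (value of joint lock below 0.25 rad and value of joint carriage above 0.097 m), for 0.2 s.
4. the pan is lifted clear of the slide (height (world z) of pan above 0.05 m), for 0.2 s.
At the end, for the whole second after the job is handed in: The pan stands flat and at rest on the scale, its centre within 30 mm of the scale's middle; all four can ends lie in it in their pile (each within 20 mm of the pan's centre); the slide is out (over 97 mm) and the knob is back at locked (under 0.25 rad) (all of step 3 and horizontal distance between pan and scale_mid below 0.03 m and height (world z) of pan between 0.012 and 0.022 m and angle between pan's own z axis and vertical below 0.08 rad and linear speed of pan below 0.02 m/s and horizontal distance between each of end_1, end_2, end_3, end_4 and pan below 0.02 m and z of end_4 in the frame of pan below 0.035 m); the robot touches nothing.
It fails at once if the pan is tipped by more than 0.35 rad (angle between pan's own z axis and vertical above 0.35 rad).
It fails at once if a can end slides off the pile or out of the pan (distance between any of end_1, end_2, end_3, end_4 and pan above 0.05 m).
It fails at once if a bystander is moved by more than 30 mm (distance of any of can_front, can_back, can_side, cup, marker from where it was at the start of the episode above 0.03 m).
It also fails if it takes over 70 s, if anything falls off the work surface, if the arm or the gripper's body presses on something with over 40 N, if the wrist force passes 120 N, or if a joint passes its speed limit or range.

## Working session

There is one attempt and no reset: what is moved stays moved. The work goes in short steps, Python scripts to look and compute and a tool call to move; the robot and the scene stay as the last step left them, time stands still between calls to the robot, and variables do not carry over. Pictures are saved under pics/ and viewed, at most 14 in all, crops included, and the job is handed in when it is done.

Besides the shell and the picture viewer there is one more tool, called as a command line: name --pt "numbers of a row" for each row, then --argument value for the rest. servo_tool: Moves the arm, as the interface text tells. Its arguments: {"type":"object","properties":{"translation":{"type":"array"},"yaw":{"type":"array"},"jaw":{"type":"number"},"squeeze":{"type":"number"}},"required":["translation","yaw"]}

```bash
mkdir -p pics; ls; python3 - <<'E'
from bench import *
import cv2,numpy as np
s=state();print({k:np.round(v,3).tolist() for k,v in s.items()})
ims=[]
for c in("top","side"):
    p=snapshot(c);cv2.imwrite(f"pics/{c}0.png",p["img"]);print(c,p["fx"],p["fy"],p["cx"],p["cy"],np.round(p["eye"],4).tolist(),np.round(p["rotation"],4).tolist())
    for t in("slide_unit","lock_grip","pull_top","pan","pan_grip","scale","can_front","can_back","can_side","cup","marker","end_1"):
        print(c,t,[(np.round(d["location"]).tolist(),round(d["confidence"],2)) for d in find_in(t,c)][:3])
E
```

```text
pics
{'clock': 0.0, 'joint_pos': [-1.199, 0.239, -0.014, 1.319, -0.0, 1.571], 'joint_vel': [0.0, 0.001, 0.0, -0.001, -0.001, -0.001], 'effort': [0.002, -53.877, 34.644, 0.018, 0.0, 0.0], 'ee_pos': [0.191, -0.489, 0.231], 'ee_rot': [0.983, 0.185, -0.0, -0.001], 'force': [-0.681, 0.423, 1.023], 'ft_torque': [-0.043, -0.016, -0.029], 'finger_force': 0.0, 'width': 0.086}
top 391.57146595379527 391.57146595379527 286.12664382017715 211.56821688900723 [0.3405, -0.3354, 1.0218] [-0.7042, 0.7071, -0.0504, 0.0388]
top slide_unit [([280.0, 172.0], 0.89)]
top lock_grip [([310.0, 183.0], 0.72)]
top pull_top [([297.0, 167.0], 0.82)]
top pan [([418.0, 221.0], 0.88), ([358.0, 201.0], 0.58), ([277.0, 166.0], 0.54)]
top pan_grip [([275.0, 163.0], 0.64), ([422.0, 220.0], 0.61), ([361.0, 200.0], 0.56)]
top scale [([164.0, 196.0], 0.64), ([309.0, 181.0], 0.62)]
top can_front [([173.0, 260.0], 0.82)]
top can_back [([187.0, 120.0], 0.82)]
top can_side [([364.0, 256.0], 0.96)]
top cup [([327.0, 260.0], 0.91)]
top marker [([262.0, 284.0], 0.73)]
top end_1 []
side 512.5797426151281 512.5797426151281 282.1059694189612 213.17591844441841 [0.2477, 0.8461, 0.5841] [-0.0887, 0.8223, -0.5602, 0.0471]
side slide_unit [([242.0, 235.0], 0.83), ([170.0, 252.0], 0.45)]
side lock_grip [([268.0, 212.0], 0.73)]
side pull_top [([257.0, 233.0], 0.65)]
side pan [([287.0, 213.0], 0.96), ([313.0, 200.0], 0.8)]
side pan_grip [([291.0, 217.0], 0.91), ([310.0, 202.0], 0.91), ([235.0, 229.0], 0.45)]
side scale [([238.0, 312.0], 0.65), ([257.0, 234.0], 0.42), ([270.0, 214.0], 0.28)]
side can_front [([322.0, 275.0], 0.87)]
side can_back [([169.0, 253.0], 0.62)]
side can_side [([338.0, 190.0], 0.95)]
side cup [([338.0, 224.0], 0.76)]
side marker [([359.0, 267.0], 0.75)]
side end_1 [([169.0, 250.0], 0.52)]
```

```bash
cat > h.py <<'E'
from bench import *
import cv2,numpy as np
from scipy.spatial.transform import Rotation as R
def cam(name):
    s=state();p=snapshot(name)
    if "T_tool_cam" in p:
        T=np.eye(4);T[:3,:3]=R.from_quat(s["ee_rot"]).as_matrix();T[:3,3]=s["ee_pos"];T=T@np.array(p["T_tool_cam"])
        p["Rm"],p["e"]=T[:3,:3],T[:3,3]
    else:
        p["Rm"],p["e"]=R.from_quat(p["rotation"]).as_matrix(),np.array(p["eye"])
    return p
def at(p,uv,z):
    d=p["Rm"]@np.array([(uv[0]-p["cx"])/p["fx"],(uv[1]-p["cy"])/p["fy"],1]);return p["e"]+d*(z-p["e"][2])/d[2]
def px(p,X):
    c=p["Rm"].T@(np.array(X)-p["e"]);return np.array([p["fx"]*c[0]/c[2]+p["cx"],p["fy"]*c[1]/c[2]+p["cy"]])
def tool(dw):  # world shift (m) -> tool mm
    return np.round(R.from_quat(state()["ee_rot"]).inv().apply(dw)*1000,1)
E
python3 - <<'E'
from h import *
p=cam("top")
for t,uv,z in (("lock",(310,183),.094),("pull",(297,167),.095),("grip",(275,163),.09),("scale",(164,196),.018),("canf",(173,260),.156),("canb",(187,120),.156),("cup",(327,260),.084),("marker",(262,284),.01),("cans",(364,256),.156)): print(t,np.round(at(p,uv,z),3))
a=cv2.resize(p["img"][90:310,110:450],(800,518),interpolation=cv2.INTER_CUBIC);cv2.imwrite("pics/a.png",a)
q=cam("side");b=cv2.resize(q["img"][150:350,120:420],(800,533),interpolation=cv2.INTER_CUBIC);cv2.imwrite("pics/b.png",b)
E
```

```text
lock [ 0.527 -0.409  0.094]
pull [ 0.567 -0.378  0.095]
grip [ 0.578 -0.325  0.09 ]
scale [ 0.509 -0.037  0.018]
canf [ 0.344 -0.102  0.156]
canb [ 0.662 -0.124  0.156]
cup [ 0.343 -0.448  0.084]
marker [ 0.283 -0.29   0.01 ]
cans [ 0.351 -0.521  0.156]
```

View pics/a.png

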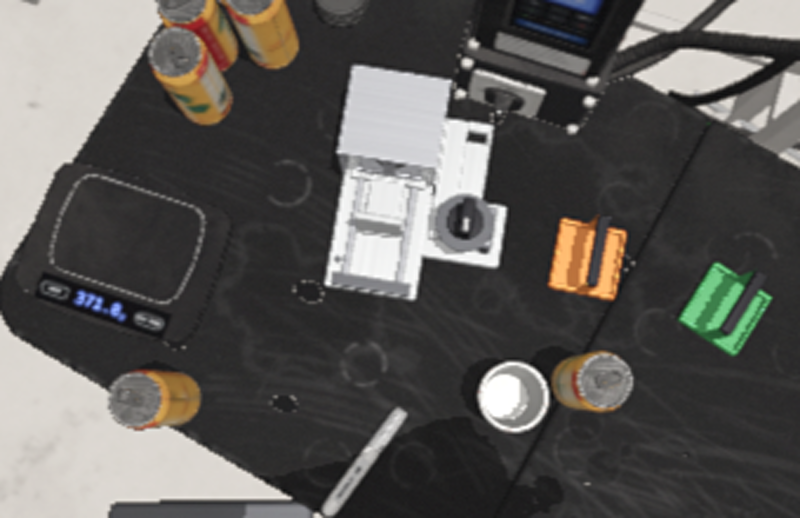

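View pics/b.png

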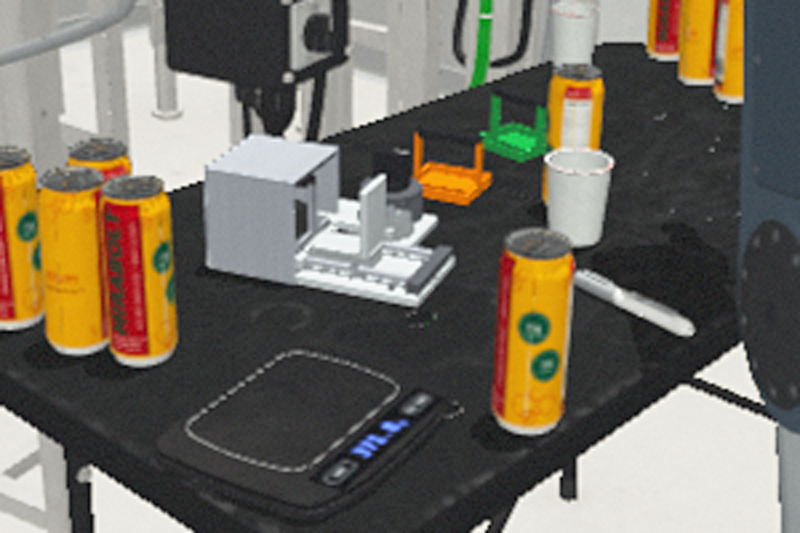

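```bash
cat >> h.py <<'E'
def W(pose,X):
    c,s=np.cos(pose[2]),np.sin(pose[2]);return np.array([pose[0]+c*X[0]-s*X[1],pose[1]+s*X[0]+c*X[1],X[2]])
E
python3 - <<'E'
from h import *
from scipy.optimize import least_squares
p=cam("top");q=cam("side")
A=[((352,65),(.105,.051,.105)),((451,78),(.105,-.051,.105)),((338,157),(.01,.051,.105)),((437,174),(.01,-.051,.105)),((326,286),(-.111,.05,.01)),((417,299),(-.111,-.05,.01)),((465,222),(-.03,-.09,.09))]
B=[((205,165),(.105,.051,.105)),((208,268),(.105,.051,.0)),((295,186),(.01,.051,.105)),((338,147),(.01,-.051,.105)),((410,304),(-.111,.05,.01))]
A=[(p,np.array(u)*340/800+[110,90],X) for u,X in A];B=[(q,np.array(u)*300/800+[120,150],X) for u,X in B]
for S in (A,B,A+B):
    f=lambda v:np.concatenate([px(c,W(v,X))-u for c,u,X in S])
    r=least_squares(f,[.56,-.32,0],loss="soft_l1");print(np.round(r.x,4),np.round(f(r.x),1).tolist())
v=r.x
for n,X in (("knob",(-.03,-.09,.087)),):print(n,W(v,X))
for uv in ((355,225),(402,232)): print("plate",at(p,np.array(uv)*.425+[110,90],.095))
for n,c,uv,o,k in (("scale",0,[(65,163),(230,222),(0,300),(170,350)],(110,90),.425),):
    for u in uv: print(n,at(p,np.array(u)*k+o,.017))
for c in("top","side"):
  C=p if c=="top" else q
  for d in outline_of("scale",c)[:1]:
    m=d["pixels"].astype(np.uint8);cn=max(cv2.findContours(m,0,1)[0],key=cv2.contourArea)
    pts=np.array([at(C,u[0],.017)[:2] for u in cn]);print(c,cv2.minAreaRect(pts.astype(np.float32)))
  for t in("pull_top","lock_grip"):print(c,t,[(d["location"],d["confidence"]) for d in find_in(t,c)])
E
```

```text
[ 0.5718 -0.3219 -0.1605] [0.4, 1.4, -0.3, 2.4, -0.1, -0.1, -0.2, -0.7, 0.1, -0.4, -0.6, 0.0, 1.0, -1.2]
[ 0.5748 -0.3192 -0.2069] [-0.5, 0.9, -0.0, -0.1, -1.0, -0.7, 1.6, 0.8, 0.4, -0.6]
[ 0.5738 -0.3215 -0.1676] [0.5, 0.6, -0.1, 1.8, -0.3, -1.0, -0.4, -1.4, -0.3, -1.3, -1.1, -0.6, 0.7, -1.7, 0.0, 1.2, 0.5, 0.3, 0.3, -0.8, 1.5, 0.4, 2.4, -1.6]
knob [ 0.52924241 -0.40523428  0.087     ]
plate [ 0.52110326 -0.29054898  0.095     ]
plate [ 0.5137357  -0.33853764  0.095     ]
scale [0.60702053 0.03546662 0.017     ]
scale [ 0.53996041 -0.14868467  0.017     ]
scale [0.45403491 0.09937922 0.017     ]
scale [ 0.39881084 -0.08659017  0.017     ]
top ((0.5082194805145264, -0.032964736223220825), (0.21541164815425873, 0.16948635876178741), 69.59376525878906)
top pull_top [([297.1, 166.5], 0.74)]
top lock_grip [([308.8, 183.3], 0.72)]
side ((0.5058768391609192, -0.024642229080200195), (0.22153806686401367, 0.17573168873786926), 69.91374969482422)
side pull_top [([256.4, 234.5], 0.6)]
side lock_grip [([268.3, 212.3], 0.47)]
```

servo_tool --pt "40 5 -5" --pt "80 10 -10" --pt "120 16 -20" --pt "160 21 -20" --pt "200 26 -20" --pt "240 31 -20" --pt "280 37 -20" --pt "320 42 -20" --yaw '[4,8,12,16,20,24,28,30.6]' --jaw 0.2

```text
clock: 2.47
ee_pos: [0.506, -0.4112, 0.2513]
ee_rot: [0.997, -0.083, 0.0, 0.0]
force: [0.8, -0.3, 0.2]
width: 0.0513
finger_force: 0.0
```

servo_tool --pt "0 0 0" --pt "0 0 0" --pt "0 0 0" --pt "0 0 0" --pt "0 0 0" --pt "0 0 0" --pt "0 0 0" --pt "0 0 0" --yaw '[0,0,0,0,0,0,0,0]'

```text
clock: 3.13
ee_pos: [0.5035, -0.4124, 0.2516]
ee_rot: [0.997, -0.081, 0.0, 0.0]
force: [1.0, -0.0, 0.5]
width: 0.0515
finger_force: 0.0
```

```bash
python3 - <<'E'
from h import *
s=state();print(s["clock"],np.round(s["joint_pos"],3),np.round(s["ee_pos"],4),np.round(R.from_quat(s["ee_rot"]).as_matrix()[:,0],3),s["width"],grasp_offset)
p=cam("wrist");print(np.round(p["T_tool_cam"],3).tolist(),p["fx"],p["cx"],p["cy"])
v=(.573,-.3215,-.163)
for n,X in (("knob",(-.03,-.09,.087)),("pull",(-.048,0,.095)),("hoodL",(.01,.051,.105)),("hoodR",(.01,-.051,.105))):print(n,np.round(px(p,W(v,X))))
for t in("lock_grip","pull_top","pan_grip"):print(t,[(np.round(d["location"]),d["confidence"]) for d in find_in(t,"wrist")])
cv2.imwrite("pics/c.png",p["img"])
E
```

```text
3.1333 [-0.686  0.459  0.369  1.48   0.     2.619] [ 0.5035 -0.4124  0.2516] [ 0.987 -0.162  0.   ] 0.05148898058672609 0.0187
[[0.001, -0.962, -0.272, 0.07], [1.0, 0.001, -0.0, 0.0], [0.0, -0.272, 0.962, -0.143], [0.0, 0.0, 0.0, 1.0]] 378.78383675289666 282.9068393505502 203.37067096616565
knob [269. 155.]
pull [157. 179.]
hoodL [ 77. 105.]
hoodR [215. 105.]
lock_grip [(array([265., 147.]), 0.76)]
pull_top [(array([236.,  97.]), 0.8)]
pan_grip [(array([545., 185.]), 0.77), (array([410., 149.]), 0.62)]
```

View pics/c.png

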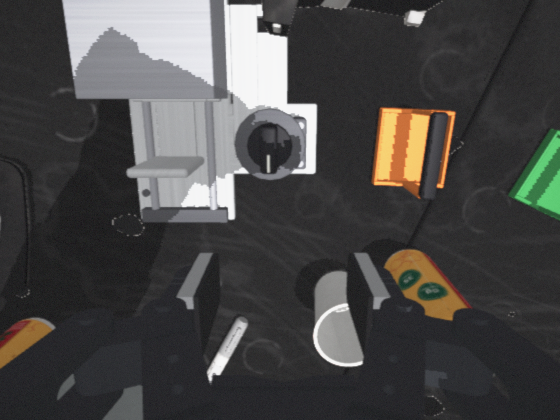

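servo_tool --pt "0 0 0" --pt "0 0 0" --pt "0 0 0" --pt "0 0 0" --pt "0 0 0" --pt "0 0 0" --pt "0 0 0" --pt "0 0 0" --yaw '[-7.1,-14.2,-21.3,-28.4,-35.5,-42.6,-49.7,-56.8]'

```text
clock: 4.0
ee_pos: [0.5041, -0.4119, 0.2512]
ee_rot: [0.914, 0.406, -0.0, -0.0]
force: [0.6, -0.1, 0.3]
width: 0.0513
finger_force: 0.0
```

servo_tool --pt "0 0 0" --pt "0 0 0" --pt "0 0 0" --pt "0 0 0" --pt "0 0 0" --pt "0 0 0" --pt "0 0 0" --pt "0 0 0" --yaw '[-7.1,-14.2,-21.3,-28.4,-35.5,-42.6,-49.7,-56.8]'

```text
clock: 4.67
ee_pos: [0.5041, -0.4119, 0.2512]
ee_rot: [0.611, 0.792, 0.0, -0.0]
force: [0.2, 0.2, 0.3]
width: 0.0514
finger_force: 0.0
```

servo_tool --pt "0 0 0" --pt "0 0 0" --pt "0 0 0" --pt "0 0 0" --pt "0 0 0" --pt "0 0 0" --pt "0 0 0" --pt "0 0 0" --yaw '[-7.1,-14.2,-21.3,-28.4,-35.5,-42.6,-49.7,-56.8]'

```text
clock: 5.33
ee_pos: [0.5041, -0.4119, 0.2513]
ee_rot: [0.161, 0.987, 0.0, -0.0]
force: [0.8, -0.2, -0.1]
width: 0.0511
finger_force: 0.0
```

servo_tool --pt "0 0 0" --pt "0 0 0" --pt "0 0 0" --pt "0 0 0" --pt "0 0 0" --pt "0 0 0" --pt "0 0 0" --pt "0 0 0" --yaw '[-5,-9.6,-9.6,-9.6,-9.6,-9.6,-9.6,-9.6]'

```text
clock: 6.0
ee_pos: [0.5041, -0.412, 0.2513]
ee_rot: [0.081, 0.997, 0.0, -0.0]
force: [0.1, -0.1, -0.7]
width: 0.0513
finger_force: 0.0
```

```bash
cat > look.py <<'E'
from h import *
import sys
s=state();M=R.from_quat(s["ee_rot"]).as_matrix();print(s["clock"],np.round(s["joint_pos"],3),np.round(s["ee_pos"],4),"toolx yaw deg",np.degrees(np.arctan2(M[1,0],M[0,0])),"w",s["width"])
p=cam("wrist");np.save("p.npy",p,allow_pickle=True);v=(.573,-.3215,-.163)
for n,X in (("knob",(-.03,-.09,.094)),("pull",(-.048,0,.095)),("hoodL",(.01,.051,.105)),("hoodR",(.01,-.051,.105)),("baseL",(-.111,.05,.01)),("baseR",(-.111,-.05,.01))):print(n,np.round(px(p,W(v,X))))
for t in("lock_grip","pull_top","pan_grip"):print(t,[(np.round(d["location"]),d["confidence"]) for d in find_in(t,"wrist")])
cv2.imwrite(sys.argv[1],cv2.resize(p["img"],(800,600),interpolation=cv2.INTER_CUBIC))
E
python3 look.py pics/d.png
```

```text
6.0 [-0.685  0.46   0.369  1.48   0.    -0.522] [ 0.5041 -0.412   0.2513] toolx yaw deg 170.65766725858182 w 0.05125693274587138
knob [296. 211.]
pull [407. 190.]
hoodL [466. 261.]
hoodR [343. 261.]
baseL [436. 108.]
baseR [334. 107.]
lock_grip [(array([293., 206.]), 0.65)]
pull_top [(array([333., 237.]), 0.73), (array([91., 31.]), 0.63)]
pan_grip [(array([ 19., 158.]), 0.81), (array([391., 246.]), 0.59), (array([153., 184.]), 0.58)]
```

View pics/d.png

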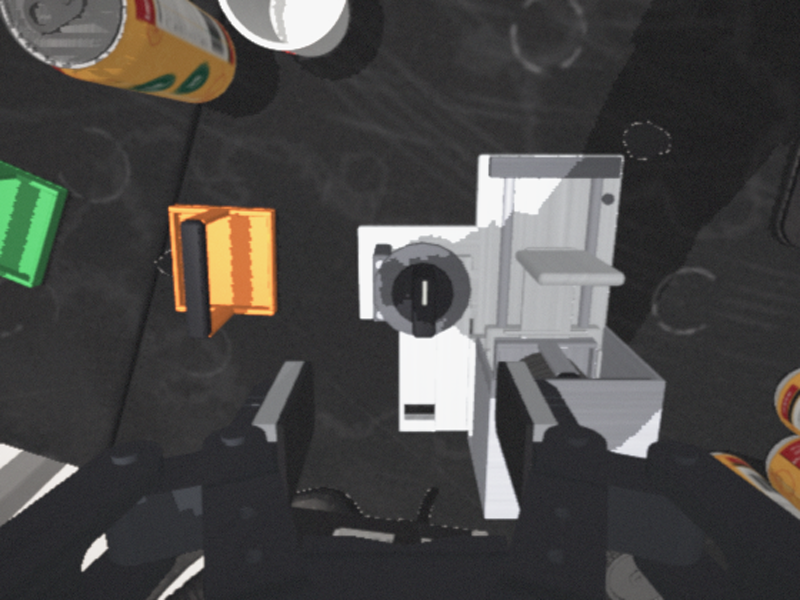

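```bash
python3 - <<'E'
from h import *
p=np.load("p.npy",allow_pickle=True).item()
a=p["img"][150:260,240:460]
c=cv2.imread("pics/c.png")[80:190,110:330]
cv2.imwrite("pics/e.png",np.hstack([cv2.resize(x,None,fx=1.8*2,fy=1.8*2,interpolation=cv2.INTER_CUBIC)[:,:400] if 0 else cv2.resize(x[:,(0 if i==0 else 100):(110 if i==0 else 210)],(400,400),interpolation=cv2.INTER_CUBIC) for i,x in enumerate((a,c))]))
for z in(.06,.08,.087,.094):print(z,at(p,(296.8,205.5),z))
E
```

```text
0.06 [ 0.53398763 -0.40406443  0.06      ]
0.08 [ 0.52817539 -0.40389312  0.08      ]
0.087 [ 0.5261411  -0.40383316  0.087     ]
0.094 [ 0.52410681 -0.40377321  0.094     ]
```

View pics/e.png

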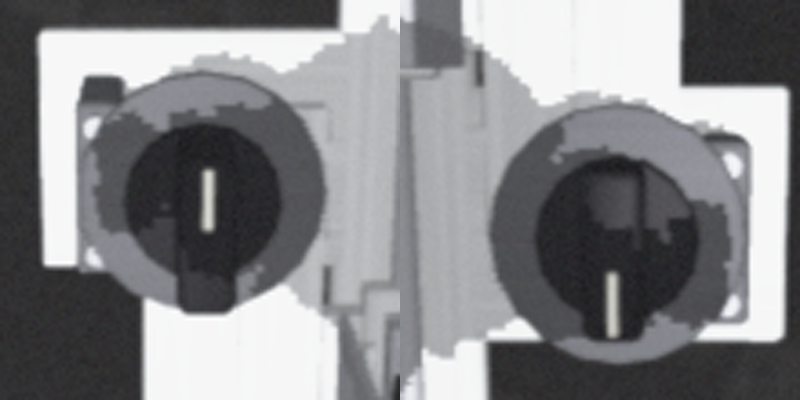

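```bash
python3 - <<'E'
from h import *
p=np.load("p.npy",allow_pickle=True).item()
T=np.eye(4);y=-0.1627;c,s=np.cos(y),np.sin(y);T[:3,:3]=np.array([[c,s,0],[s,-c,0],[0,0,-1]]);T[:3,3]=(.5035,-.4124,.2516);T=T@np.array(p["T_tool_cam"])
q=dict(p,Rm=T[:3,:3],e=T[:3,3])
def ray(p,u):
    d=p["Rm"]@np.array([(u[0]-p["cx"])/p["fx"],(u[1]-p["cy"])/p["fy"],1]);return d/np.linalg.norm(d)
def tri(u,w):
    A=0;b=0
    for c,x in((p,u),(q,w)):
        d=ray(c,x);P=np.eye(3)-np.outer(d,d);A=A+P;b=b+P@c["e"]
    return np.linalg.solve(A,b)
f=lambda x,y:(240+x/3.636,150+y/3.636)
g=lambda x,y:(210+(x-400)/3.636,80+y/3.636)
print("circ",tri(f(203,202),g(615,237)))
print("outer",tri(f(204,190),g(615,232)))
print("line",tri(f(208,200),g(612,305)))
v=(.573,-.3215,-.163);print("knob",W(v,(-.03,-.09,.09)))
E
```

```text
circ [ 0.53253046 -0.40490911  0.06469694]
outer [ 0.53251027 -0.40440571  0.05394025]
line [ 0.52221562 -0.40351106  0.09917197]
knob [ 0.52879253 -0.40543866  0.09      ]
```

servo_tool --pt "-12 5 20" --pt "-26.5 11.4 50" --pt "-26.5 11.4 80" --pt "-26.5 11.4 110" --pt "-26.5 11.4 130" --pt "-26.5 11.4 150" --pt "-26.5 11.4 150" --pt "-26.5 11.4 150" --yaw '[0,0,0,0,0,0,0,0]'

```text
clock: 6.87
ee_pos: [0.5316, -0.4046, 0.1007]
ee_rot: [0.081, 0.997, 0.001, -0.001]
force: [0.3, -0.2, -0.3]
width: 0.0515
finger_force: 0.0
```

```bash
python3 look.py pics/f.png; python3 - <<'E'
from h import *
p=np.load("p.npy",allow_pickle=True).item()
print(px(p,(.532,-.4048,.063)),px(p,(.532,-.4048,.094)),tool(np.array([.532,-.4048,.071])-state()["ee_pos"]))
E
```

```text
6.8667 [-0.651  0.545  0.127  1.154  0.    -0.488] [ 0.5316 -0.4046  0.1007] toolx yaw deg 170.6967596623843 w 0.05149588228368955
knob [280. 256.]
pull [499. 217.]
hoodL [610. 353.]
hoodR [371. 353.]
baseL [521.  69.]
baseR [350.  69.]
lock_grip [(array([278., 244.]), 0.82)]
pull_top [(array([412., 268.]), 0.94)]
pan_grip [(array([ 52., 202.]), 0.72), (array([446., 296.]), 0.57)]
[282.87374243 236.83177707] [282.96535528 262.47917511] [ 1.1  0.7 32.1]
```

View pics/f.png

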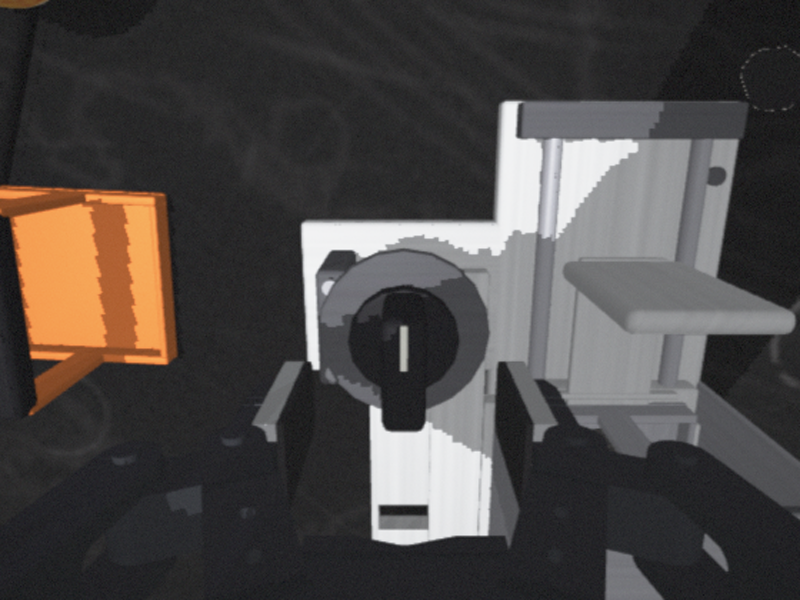

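servo_tool --pt "0.5 0.5 10" --pt "1 0.7 20" --pt "1 0.7 30" --pt "1 0.7 30" --pt "1 0.7 30" --pt "1 0.7 30" --pt "1 0.7 30" --pt "1 0.7 30" --yaw '[0,0,0,0,0,0,0,0]'

```text
clock: 7.73
ee_pos: [0.5315, -0.4043, 0.0717]
ee_rot: [0.081, 0.997, -0.0, 0.0]
force: [0.3, -0.4, -0.0]
width: 0.0513
finger_force: 0.0
```

servo_tool --pt "0 0 0" --pt "0 0 0" --pt "0 0 0" --pt "0 0 0" --pt "0 0 0" --pt "0 0 0" --pt "0 0 0" --pt "0 0 0" --yaw '[0,0,0,0,0,0,0,0]' --jaw -1 --squeeze 50

```text
clock: 8.4
ee_pos: [0.5312, -0.4047, 0.0717]
ee_rot: [0.081, 0.997, -0.0, 0.0]
force: [-3.0, -4.4, 5.2]
width: 0.013
finger_force: 51.5
```

servo_tool --pt "0 0 0" --pt "0 0 0" --pt "0 0 0" --pt "0 0 0" --pt "0 0 0" --pt "0 0 0" --pt "0 0 0" --pt "0 0 0" --yaw '[6,12,18,24,30,36,42,48]'

```text
clock: 9.07
ee_pos: [0.5319, -0.4039, 0.0717]
ee_rot: [0.481, 0.876, 0.0, 0.0]
force: [0.7, 0.2, 4.7]
width: 0.0129
finger_force: 51.4
```

servo_tool --pt "0 0 0" --pt "0 0 0" --pt "0 0 0" --pt "0 0 0" --pt "0 0 0" --pt "0 0 0" --pt "0 0 0" --pt "0 0 0" --yaw '[6,12,18,24,30,36,41,41]'

```text
clock: 9.73
ee_pos: [0.5327, -0.4038, 0.0717]
ee_rot: [0.757, 0.653, 0.001, 0.001]
force: [4.9, -0.6, 3.1]
width: 0.013
finger_force: 51.3
```

servo_tool --pt "0 0 0" --pt "0 0 0" --pt "0 0 0" --pt "0 0 0" --pt "0 0 0" --pt "0 0 -10" --pt "0 0 -30" --pt "0 0 -50" --yaw '[0,0,0,0,0,0,0,0]' --jaw 0.2

```text
clock: 10.4
ee_pos: [0.5307, -0.4038, 0.1218]
ee_rot: [0.756, 0.654, -0.0, -0.001]
force: [-0.1, -1.1, 0.1]
width: 0.051
finger_force: 0.0
```

servo_tool --pt "0 0 -15" --pt "25 -5 -15" --pt "50 -10 -15" --pt "75 -15 -15" --pt "88 -17 -15" --pt "88 -17 -15" --pt "88 -17 -15" --pt "88 -17 -15" --yaw '[0,0,1,1,1,1,1,1]'

```text
clock: 11.07
ee_pos: [0.5274, -0.3154, 0.1367]
ee_rot: [0.762, 0.648, 0.0, 0.0]
force: [-0.2, 0.5, -0.3]
width: 0.0509
finger_force: 0.0
```

```bash
python3 look.py pics/g.png; python3 - <<'E'
from h import *
p=np.load("p.npy",allow_pickle=True).item()
v=(.576,-.3213,-.163)
for X in((-.048,0,.095),(-.044,.025,.095),(-.052,.025,.095),(-.044,-.025,.095),(-.052,-.025,.095)):print(px(p,W(v,X))*800/560)
E
```

```text
11.0667 [-0.539  0.433  0.029  1.167 -0.     1.194] [ 0.5274 -0.3154  0.1367] toolx yaw deg 80.7075357248191 w 0.05094583381470265
knob [308. 376.]
pull [277. 232.]
hoodL [404. 134.]
hoodR [387. 329.]
baseL [188. 122.]
baseR [197. 255.]
lock_grip [(array([311., 341.]), 0.82)]
pull_top [(array([329., 212.]), 0.55)]
pan_grip [(array([388., 204.]), 0.92), (array([400., 175.]), 0.27)]
[404.16627228 329.12114181]
[415.73885835 261.56518182]
[392.80565199 261.53393514]
[414.76281769 392.16267355]
[393.37136215 392.1373521 ]
```

View pics/g.png

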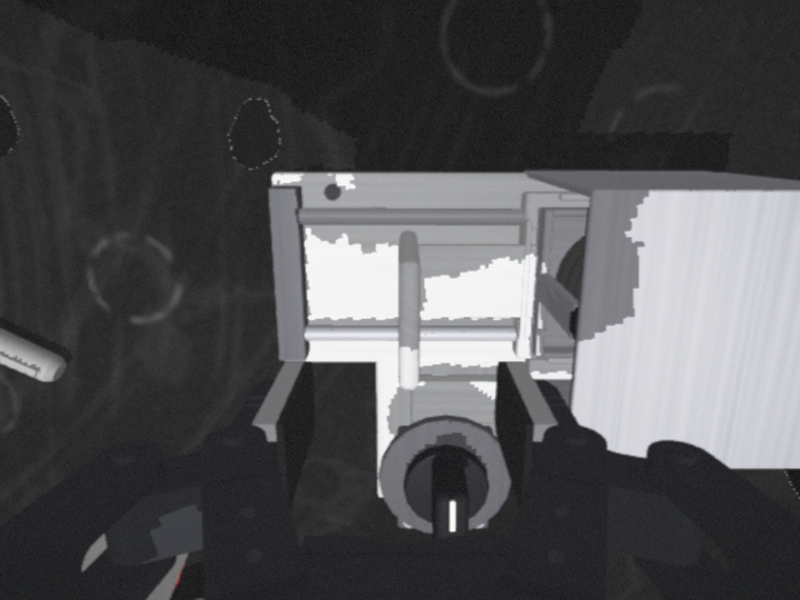

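servo_tool --pt "1 2 20" --pt "1 3 40" --pt "1 3 60" --pt "1 3 70" --pt "1 3 70" --pt "1 3 70" --pt "1 3 70" --pt "1 3 70" --yaw '[0,0,0,0,0,0,0,0]'

```text
clock: 11.93
ee_pos: [0.531, -0.3146, 0.0676]
ee_rot: [0.762, 0.647, 0.0, 0.001]
force: [-0.3, -0.7, -0.0]
width: 0.0513
finger_force: 0.0
```

servo_tool --pt "0 0 0" --pt "0 0 0" --pt "0 0 0" --pt "0 0 0" --pt "0 0 0" --pt "0 0 0" --pt "0 0 0" --pt "0 0 0" --yaw '[0,0,0,0,0,0,0,0]' --jaw -1 --squeeze 30

```text
clock: 12.6
ee_pos: [0.5294, -0.314, 0.0667]
ee_rot: [0.762, 0.647, -0.0, -0.0]
force: [-4.7, 0.6, 6.1]
width: 0.0072
finger_force: 33.4
```

servo_tool --pt "0 -2 0" --pt "0 -6 0" --pt "0 -12 0" --pt "0 -19 0" --pt "0 -26 0" --pt "0 -33 0" --pt "0 -40 0" --pt "0 -47 0" --yaw '[0,0,0,0,0,0,0,0]'

```text
clock: 13.27
ee_pos: [0.4833, -0.3064, 0.0667]
ee_rot: [0.762, 0.647, 0.0, 0.0]
force: [1.9, 1.6, 5.2]
width: 0.0075
finger_force: 33.3
```

servo_tool --pt "0 -7 0" --pt "0 -14 0" --pt "0 -21 0" --pt "0 -28 0" --pt "0 -34 0" --pt "0 -40 0" --pt "0 -45 0" --pt "0 -49 0" --yaw '[0,0,0,0,0,0,0,0]'

```text
clock: 13.93
ee_pos: [0.4347, -0.2983, 0.0667]
ee_rot: [0.762, 0.647, 0.0, 0.0]
force: [3.1, 1.8, 5.7]
width: 0.0073
finger_force: 33.4
```

servo_tool --pt "0 -2 0" --pt "0 -4 0" --pt "0 -6 0" --pt "0 -8 0" --pt "0 -9.5 0" --pt "0 -9.5 0" --pt "0 -9.5 0" --pt "0 -9.5 0" --yaw '[0,0,0,0,0,0,0,0]'

```text
clock: 14.6
ee_pos: [0.4268, -0.297, 0.0667]
ee_rot: [0.762, 0.648, 0.001, 0.001]
force: [6.9, 1.9, 3.0]
width: 0.0072
finger_force: 33.1
```

servo_tool --pt "0 0 0" --pt "0 0 0" --pt "0 0 0" --pt "0 0 0" --pt "0 0 0" --pt "0 0 -15" --pt "0 0 -40" --pt "0 0 -65" --yaw '[0,0,0,0,0,0,0,0]' --jaw 0.2

```text
clock: 15.27
ee_pos: [0.4252, -0.2966, 0.1313]
ee_rot: [0.762, 0.647, -0.0, -0.001]
force: [0.3, -0.4, -0.2]
width: 0.0512
finger_force: 0.0
```

servo_tool --pt "-10 15 -10" --pt "-30 40 -10" --pt "-50 70 -10" --pt "-70 95 -10" --pt "-88.5 121 -10" --pt "-88.5 121 -10" --pt "-88.5 121 -10" --pt "-88.5 121 -10" --yaw '[0,0,0,0,0,0,0,0]'

```text
clock: 15.93
ee_pos: [0.5305, -0.4034, 0.1405]
ee_rot: [0.762, 0.647, -0.0, -0.001]
force: [0.1, 0.6, -0.0]
width: 0.0514
finger_force: 0.0
```

```bash
python3 look.py pics/i.png; python3 - <<'E'
from h import *
p=np.load("p.npy",allow_pickle=True).item()
v=(.578,-.321,-.163)
for X in((-.148,0,.095),(-.152,0,.095),(-.156,0,.095)):print(px(p,W(v,X))*800/560)
print(px(p,(.5325,-.4045,.063))*800/560,tool(np.array([.5325,-.404,.0715])-state()["ee_pos"]))
E
```

```text
15.9333 [-0.65   0.52   0.188  1.241  0.     1.083] [ 0.5305 -0.4034  0.1405] toolx yaw deg 80.69457641204518 w 0.05136050860575771
knob [279. 235.]
pull [240.  54.]
hoodL [377. -84.]
hoodR [363. 166.]
baseL [155. -15.]
baseR [167. 141.]
lock_grip [(array([284., 216.]), 0.64)]
pull_top [(array([148.,  94.]), 0.74), (array([328., 102.]), 0.23)]
pan_grip [(array([275., 346.]), 0.83), (array([253.,  57.]), 0.6), (array([  0., 145.]), 0.39)]
[50.17882967 72.28756789]
[37.89151558 72.27412078]
[25.60514168 72.26067471]
[407.68574109 306.95624554] [-0.4  1.9 70.3]
```

View pics/i.png

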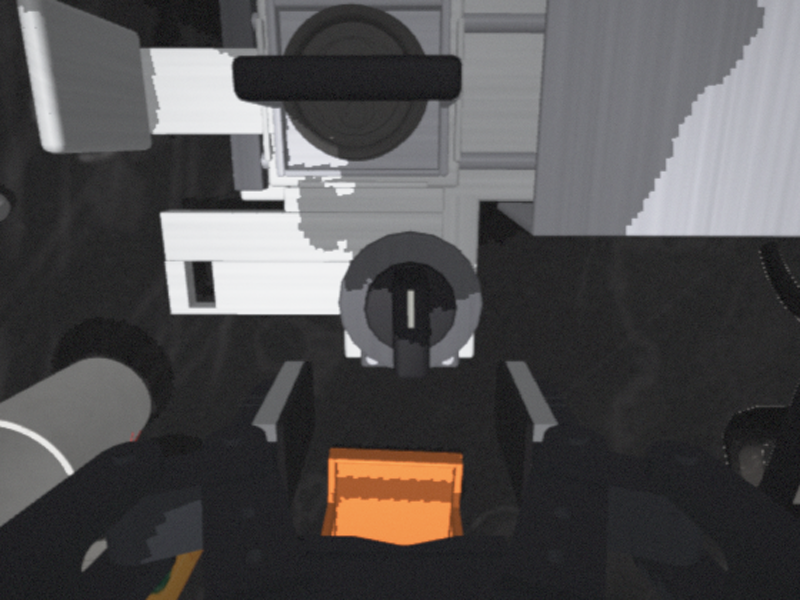

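servo_tool --pt "0 1 20" --pt "0 2 40" --pt "0 2 60" --pt "0 2 69" --pt "0 2 69" --pt "0 2 69" --pt "0 2 69" --pt "0 2 69" --yaw '[0,0,0,0,0,0,0,0]'

```text
clock: 16.8
ee_pos: [0.5338, -0.4047, 0.0738]
ee_rot: [0.762, 0.647, 0.0, 0.001]
force: [-0.0, -0.7, 1.2]
width: 0.0512
finger_force: 0.0
```

servo_tool --pt "0 0 0" --pt "0 0 0" --pt "0 0 0" --pt "0 0 0" --pt "0 0 0" --pt "0 0 0" --pt "0 0 0" --pt "0 0 0" --yaw '[0,0,0,0,0,0,0,0]' --jaw -1 --squeeze 50

```text
clock: 17.47
ee_pos: [0.5328, -0.4043, 0.0729]
ee_rot: [0.762, 0.647, -0.0, -0.0]
force: [-2.7, 0.9, 6.1]
width: 0.0132
finger_force: 49.6
```

servo_tool --pt "0 0 0" --pt "0 0 0" --pt "0 0 0" --pt "0 0 0" --pt "0 0 0" --pt "0 0 0" --pt "0 0 0" --pt "0 0 0" --yaw '[-6,-12,-18,-24,-30,-36,-42,-48]'

```text
clock: 18.13
ee_pos: [0.5322, -0.4044, 0.0729]
ee_rot: [0.431, 0.902, -0.0, -0.001]
force: [-6.8, -0.3, 7.4]
width: 0.013
finger_force: 49.7
```

servo_tool --pt "0 0 0" --pt "0 0 0" --pt "0 0 0" --pt "0 0 0" --pt "0 0 0" --pt "0 0 0" --pt "0 0 0" --pt "0 0 0" --yaw '[-6,-12,-18,-24,-30,-36,-42,-42]'

```text
clock: 18.8
ee_pos: [0.5318, -0.4048, 0.0729]
ee_rot: [0.079, 0.997, -0.001, -0.001]
force: [-7.7, -1.0, 7.3]
width: 0.0132
finger_force: 49.8
```

servo_tool --pt "0 0 0" --pt "0 0 0" --pt "0 0 0" --pt "0 0 0" --pt "0 0 0" --pt "0 0 -15" --pt "0 0 -45" --pt "0 0 -85" --yaw '[0,0,0,0,0,0,0,0]' --jaw 0.2

```text
clock: 19.47
ee_pos: [0.5318, -0.4031, 0.1551]
ee_rot: [0.081, 0.997, 0.002, -0.002]
force: [0.4, -0.0, 0.4]
width: 0.0513
finger_force: 0.0
```

servo_tool --pt "6 22 0" --pt "12 45 0" --pt "18 70 0" --pt "23 90.5 0" --pt "23 90.5 0" --pt "23 90.5 0" --pt "23 90.5 0" --pt "23 90.5 0" --yaw '[0,0,0,0,0,0,0,0]'

```text
clock: 20.13
ee_pos: [0.5253, -0.312, 0.1572]
ee_rot: [0.081, 0.997, -0.0, 0.0]
force: [0.0, 0.2, -0.5]
width: 0.0509
finger_force: 0.0
```

```bash
python3 look.py pics/j.png; python3 - <<'E'
from h import *
p=np.load("p.npy",allow_pickle=True).item()
v=(.578,-.321,-.163)
for X in((-.055,0,.092),(-.055-.038,.0,.092),(-.055+.038,0,.092),(-.152,0,.095)):print(px(p,W(v,X))*800/560)
E
```

```text
20.1333 [-0.536  0.416  0.056  1.211 -0.    -0.373] [ 0.5253 -0.312   0.1572] toolx yaw deg 170.67395490692775 w 0.05094343023355079
knob [127. 250.]
pull [280. 222.]
hoodL [367. 321.]
hoodR [193. 321.]
baseL [349. 104.]
baseR [214. 104.]
lock_grip [(array([143., 244.]), 0.89), (array([299., 201.]), 0.7)]
pull_top [(array([209., 121.]), 0.63)]
pan_grip [(array([ 19., 205.]), 0.92), (array([281., 197.]), 0.71)]
[403.8250683  309.11158219]
[403.89664842 214.84215377]
[403.75995637 394.86255964]
[404.02186891  47.00268785]
```

View pics/j.png

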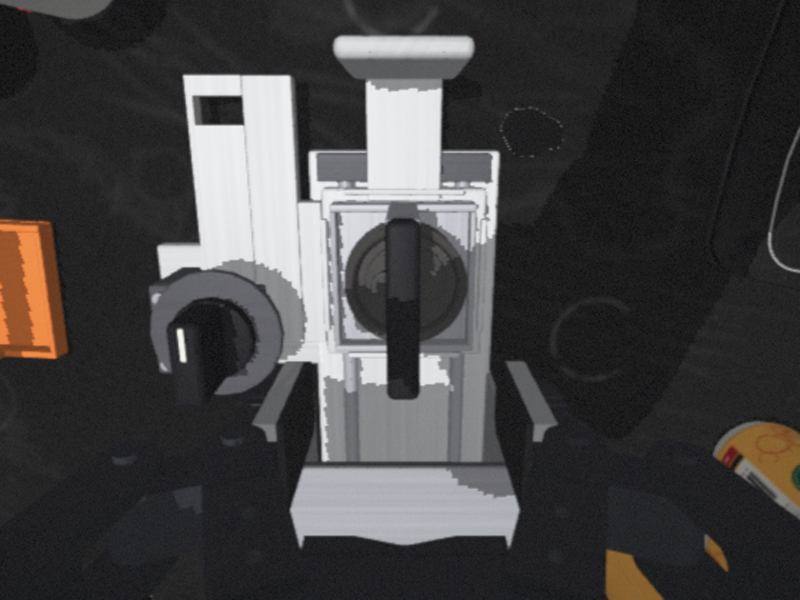

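servo_tool --pt "0 0 20" --pt "0 0 40" --pt "0 0 60" --pt "0 0 80" --pt "0 0 89" --pt "0 0 89" --pt "0 0 89" --pt "0 0 89" --yaw '[0,0,0,0,0,0,0,0]'

```text
clock: 21.0
ee_pos: [0.5258, -0.3117, 0.0694]
ee_rot: [0.081, 0.997, -0.0, 0.001]
force: [0.3, -1.6, 0.1]
width: 0.0514
finger_force: 0.0
```

servo_tool --pt "0 0 0" --pt "0 0 0" --pt "0 0 0" --pt "0 0 0" --pt "0 0 0" --pt "0 0 0" --pt "0 0 0" --pt "0 0 0" --yaw '[0,0,0,0,0,0,0,0]' --jaw -1 --squeeze 50

```text
clock: 21.67
ee_pos: [0.5255, -0.3118, 0.0689]
ee_rot: [0.081, 0.997, -0.0, 0.001]
force: [0.1, -2.4, 5.4]
width: 0.0132
finger_force: 51.8
```

servo_tool --pt "0 0 -1" --pt "0 0 -3" --pt "0 0 -6" --pt "0 0 -11" --pt "0 0 -17" --pt "0 0 -24" --pt "0 0 -31" --pt "0 0 -38" --yaw '[0,0,0,0,0,0,0,0]'

```text
clock: 22.33
ee_pos: [0.5251, -0.3112, 0.1072]
ee_rot: [0.081, 0.997, -0.0, 0.0]
force: [-0.7, -0.7, -2.1]
width: 0.0129
finger_force: 50.7
```

servo_tool --pt "0 0 -6" --pt "0 0 -11" --pt "0 0 -15" --pt "0 0 -18" --pt "0 0 -20" --pt "0 0 -20" --pt "0 0 -20" --pt "0 0 -20" --yaw '[0,0,0,0,0,0,0,0]'

```text
clock: 23.0
ee_pos: [0.5249, -0.3111, 0.1259]
ee_rot: [0.081, 0.997, 0.0, -0.0]
force: [0.7, 0.2, -3.0]
width: 0.0131
finger_force: 50.7
```

```bash
python3 - <<'E'
from h import *
s=state();print(s["clock"],s["ee_pos"],s["width"],s["force"],s["finger_force"])
p=cam("wrist")
for t in("pan","pan_grip","end_1"):
  for d in outline_of(t,"wrist")[:3]:
    print(t,np.round(d["location"]),round(d["confidence"],2),cv2.minAreaRect(np.argwhere(d["pixels"])[:,::-1].astype(np.float32)))
q=cam("top")
for c,C in(("top",q),("side",cam("side"))):
  for d in outline_of("scale",c)[:1]:
    pts=np.array([at(C,u[::-1],.017)[:2] for u in np.argwhere(d["pixels"])]);r=cv2.minAreaRect(pts.astype(np.float32));print(c,d["confidence"],r)
    print(tool(np.array([*r[0],0])-np.array([.5252,-.312,0])))
for n in("can_front","can_back"):print(n,[np.round(at(q,d["location"],.15),3) for d in find_in(n,"top")[:2]])
E
```

```text
23.0 [ 0.52494774 -0.31113915  0.12594553] 0.013083753506958274 [ 0.7219361   0.24395672 -3.03228837] 50.74655592441559
pan [  6. 228.] 0.8 ((10.5, 215.0), (21.0, 104.0), 0.0)
pan [284. 219.] 0.56 ((281.0, 270.0), (222.0, 152.0), 90.0)
pan_grip [282. 222.] 0.8 ((281.0, 270.4999694824219), (151.99996948242188, 220.99996948242188), 0.0)
pan_grip [  7. 228.] 0.72 ((10.0, 214.5), (105.0, 20.0), 90.0)
end_1 [309. 232.] 0.76 ((285.7126159667969, 232.39437866210938), (128.53794860839844, 84.4129867553711), 2.5335588455200195)
end_1 [246. 199.] 0.6 ((264.7392272949219, 199.35047912597656), (30.18950653076172, 103.24304962158203), 68.92251586914062)
end_1 [259. 187.] 0.43 ((255.5, 186.0), (1.3416407108306885, 5.366563320159912), 63.43495178222656)
side 0.95 ((0.5060703754425049, -0.02693963050842285), (0.22520147264003754, 0.17449931800365448), 73.29817962646484)
[ 64.9 278.2   0. ]
can_front []
can_back [array([ 0.516, -0.401,  0.15 ])]
```

servo_tool --pt "0.7 3 0" --pt "2 9 0" --pt "4.1 18 0" --pt "6.8 30 0" --pt "9.9 44 0" --pt "13.6 60 0" --pt "17.4 77 0" --pt "21.2 94 0" --yaw '[0,0,0,0,0,0,0,0]'

```text
clock: 24.17
ee_pos: [0.519, -0.2128, 0.1264]
ee_rot: [0.081, 0.997, 0.0, -0.0]
force: [0.2, 0.2, -2.4]
width: 0.0134
finger_force: 50.7
```

servo_tool --pt "3.8 17 0" --pt "7.7 34 0" --pt "11.5 51 0" --pt "15.4 68 0" --pt "19.2 85 0" --pt "23 102 0" --pt "26.9 119 0" --pt "30.3 134 0" --yaw '[0,0,0,0,0,0,0,0]'

```text
clock: 24.83
ee_pos: [0.5103, -0.0755, 0.1265]
ee_rot: [0.08, 0.997, 0.0, 0.0]
force: [0.0, -0.3, -2.2]
width: 0.0132
finger_force: 50.7
```

servo_tool --pt "2.9 13 0" --pt "5.4 24 0" --pt "7.5 33 0" --pt "9 40 0" --pt "9.9 44 0" --pt "10.5 46.5 0" --pt "10.5 46.5 0" --pt "10.5 46.5 0" --yaw '[0,0,0,0,0,0,0,0]'

```text
clock: 25.5
ee_pos: [0.5084, -0.0306, 0.1263]
ee_rot: [0.081, 0.997, -0.0, -0.0]
force: [-0.3, -0.2, -1.6]
width: 0.0133
finger_force: 50.7
```

```bash
python3 - <<'E'
from h import *
s=state();print(s["clock"],s["ee_pos"],s["width"],s["force"])
p=cam("wrist");cv2.imwrite("pics/k.png",cv2.resize(p["img"],(800,600)))
for X in ((.507,-.03,.017),):print(px(p,X)*800/560)
q=cam("side");cv2.imwrite("pics/l.png",cv2.resize(q["img"][150:350,100:400],(800,533),interpolation=cv2.INTER_CUBIC))
E
```

```text
25.5 [ 0.50835245 -0.03057951  0.12627248] 0.013344075946180707 [-0.25567877 -0.24607266 -1.60119538]
[405.21460746 281.56492218]
```

View pics/k.png

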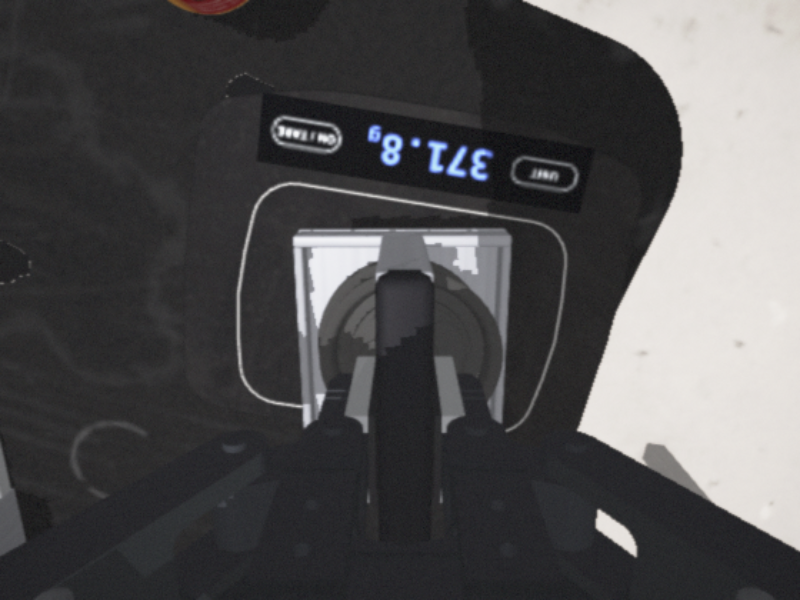

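```bash
python3 - <<'E'
from h import *
p=cam("wrist")
for u in((405,112),(187,330),(638,260),(240,95),(630,155)):print(u,np.round(at(p,np.array(u)*.7,.017),4))
E
```

```text
(405, 112) [ 0.4303 -0.0178  0.017 ]
(187, 330) [ 0.514  -0.1406  0.017 ]
(638, 260) [0.5144 0.081  0.017 ]
(240, 95) [ 0.4116 -0.0881  0.017 ]
(630, 155) [0.465  0.0796 0.017 ]
```

View pics/l.png

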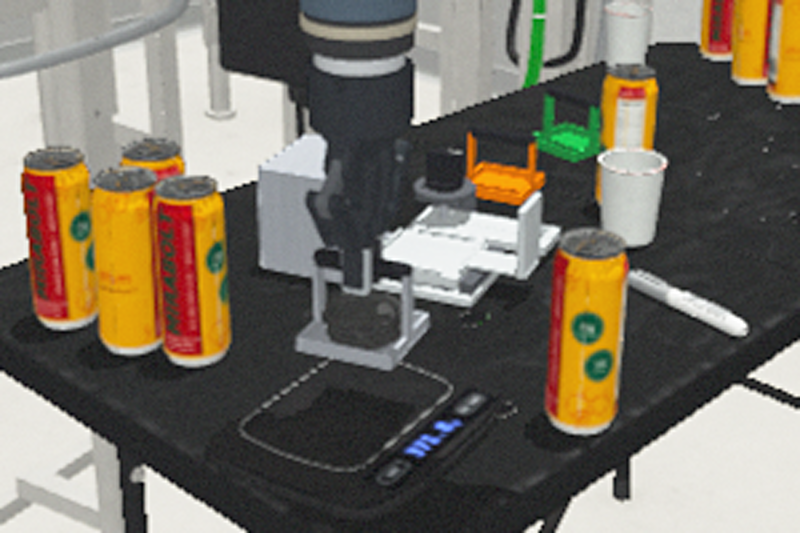

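servo_tool --pt "-0.5 0 2" --pt "-1 0 6" --pt "-2 0 12" --pt "-3 0 19" --pt "-4 0 26" --pt "-4 0 33" --pt "-4 0 40" --pt "-4 0 46" --yaw '[0,0,0,0,0,0,0,0]'

```text
clock: 26.32
ee_pos: [0.5119, -0.031, 0.0792]
ee_rot: [0.081, 0.997, 0.0, -0.0]
force: [-0.3, 0.3, -2.6]
width: 0.0129
finger_force: 50.7
```

servo_tool --pt "0 0 5" --pt "0 0 9" --pt "0 0 12" --pt "0 0 14" --pt "0 0 15.5" --pt "0 0 16.5" --pt "0 0 17" --pt "0 0 17" --yaw '[0,0,0,0,0,0,0,0]'

```text
clock: 26.98
ee_pos: [0.5123, -0.031, 0.0634]
ee_rot: [0.081, 0.997, 0.0, 0.0]
force: [-0.4, 0.5, -2.6]
width: 0.0131
finger_force: 50.7
```

servo_tool --pt "0 0 0.4" --pt "0 0 0.8" --pt "0 0 1.2" --pt "0 0 1.6" --pt "0 0 2" --pt "0 0 2" --pt "0 0 2" --pt "0 0 2" --yaw '[0,0,0,0,0,0,0,0]'

```text
clock: 27.65
ee_pos: [0.5122, -0.0313, 0.0618]
ee_rot: [0.081, 0.997, -0.0, 0.0]
force: [-1.9, -1.8, 5.3]
width: 0.0129
finger_force: 51.8
```

servo_tool --pt "0 0 0" --pt "0 0 0" --pt "0 0 0" --pt "0 0 0" --pt "0 0 0" --pt "0 0 0" --pt "0 0 0" --pt "0 0 0" --yaw '[0,0,0,0,0,0,0,0]' --jaw 0.1

```text
clock: 28.32
ee_pos: [0.5122, -0.031, 0.0613]
ee_rot: [0.081, 0.997, 0.0, -0.0]
force: [0.0, 0.0, -0.5]
width: 0.0473
finger_force: 0.0
```

servo_tool --pt "0 0 -5" --pt "0 0 -15" --pt "0 0 -35" --pt "0 0 -60" --pt "0 0 -90" --pt "0 0 -120" --pt "0 0 -150" --pt "0 0 -150" --yaw '[0,0,0,0,0,0,0,0]'

```text
clock: 28.98
ee_pos: [0.5147, -0.0311, 0.2179]
ee_rot: [0.081, 0.997, 0.0, 0.005]
force: [0.5, 0.3, 0.2]
width: 0.0471
finger_force: 0.0
```

```bash
python3 - <<'E'
from h import *
s=state();print(s["clock"],s["ee_pos"],s["width"],s["force"])
p=cam("wrist");cv2.imwrite("pics/m.png",cv2.resize(p["img"],(800,600)))
print(px(p,(.513,-.03,.017))*800/560)
E
```

```text
28.9833 [ 0.51468189 -0.03113766  0.21791546] 0.04711308266572137 [0.47402895 0.32460201 0.24656218]
[405.36132028 241.8331294 ]
```

View pics/m.png

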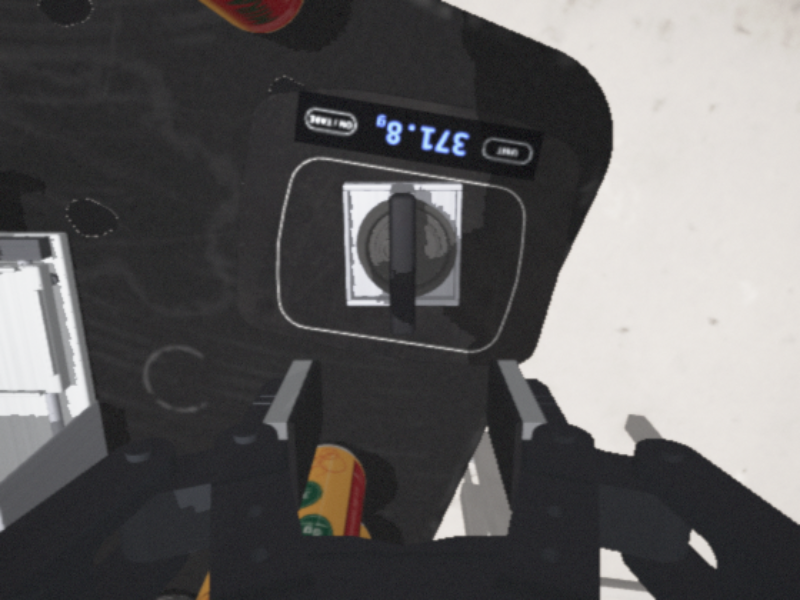

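The pan sits on the middle of the scale at about (402, 243). Its pile is intact and the gripper is clear.

```bash
python3 -c "
from bench import *
print(job_done())"
```

```text
the job is handed in; nothing more can be done
None
```

The job is handed in: I freed the slide, drew it fully out and locked it again, then set the pan, pile intact, about 7 mm from the scale's middle; the hand-in returned no verdict.

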